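Open the two-door condiment cabinet: bolted leaf, then overlapped leaf

TASK

Open up the small condiment cabinet for service. Lift the red-gripped drop bolt out of its keeper and swing that left door wide open, about square to the cabinet front; only then take the black pull and swing the right door, which the left one overlaps, wide open as well. Leave both doors standing open, and do not knock over or push away the things on the cabinet and round it.

Things in the scene. Friction and masses are not known exactly. Their poses are not given: they have to be found in the camera images.
- cabinet: Fixed white cabinet, 320 mm wide (y), 250 high, wooden roof; origin under its centre on the table, front faces its own -x, z up. Two glazed doors 154 wide, 140 high (z 45 to 185), outer faces 81 mm before the origin. The roof's cornice (z 235 to 250) juts 30 mm past them: the pulls cannot be reached by a gripper pointing straight down, but by one tilted about 35 degrees, fingers down and inward.
- left_leaf (a joint): Left door angle, rad: 0 shut, 1.57 square to the front, at most 1.9. Upright hinge at its left edge; the free edge swings out towards the robot. With the bolt down it opens under 0.05. A dark strip on its free edge overlaps the right door's front. It stays where it is left (0.12 N m of friction).
- right_leaf (a joint): Right door angle, rad: 0 shut, 1.57 square to the front, at most 1.9; upright hinge at its right edge. The left door's strip blocks it until the left door is open. It stays where it is left (about 0.12 N m of friction).
- bolt (a joint): Lift of the drop bolt, m: 0 down (engaged 15 mm in the steel keeper on the plinth below the left door), at most 0.028; free of the keeper above 0.016. It weighs 0.15 kg and falls back when let go, harmlessly once the door is 0.2 rad open.
- red_grip (a point): Middle of the red sleeve of the bolt's pull: an upright round grip 16 mm thick, 52 mm long on a dark D-shaped bar (arms to the door 4 mm above and below the sleeve), axis 45 mm in front of the left door's face, 110 mm along the door from its hinge, 153 mm above the table when down. Moves with bolt and door.
- black_grip (a point): Middle of the black sleeve of the right door's fixed pull: same shape and height, axis 45 mm in front of the right door's face, 110 mm along the door from its hinge.
- left_leaf_hinge (a point): Point on the upright hinge axis of the left door, at the height of the grips (153 mm).
- right_leaf_hinge (a point): Point on the upright hinge axis of the right door, at the height of the grips (153 mm).
- salt_jar: Clear jar of salt with tan lid, 72 mm across, 78 mm high, loose on the cabinet's roof; origin under its centre. Bystander.
- spice_1: Spice jar with green cap, 46 mm across, 106 mm high, loose on the cabinet's roof; origin under its centre. Bystander.
- ramekin_1: White ramekin, 99 mm across, 43 mm high, on the table left of the cabinet; origin under its centre. Bystander.
- oil_spray: Spray can, 65 mm across, 223 mm high, on the table right of the cabinet; origin under its centre. Bystander.

How it is judged:
By the outcome, as a careful person would: the job done as asked, in the order asked, and still so for the second after the job is handed in, with the robot touching nothing.
It also fails if it takes over 53 s, if anything falls off the work surface, if the arm or the gripper's body presses on something with over 40 N, if the wrist force passes 120 N, or if a joint passes its speed limit or range.

ROBOT

A 6-joint arm with a two-finger parallel gripper is mounted at the origin on a cart in front of the work surface, level with it; the furniture and walls round the work are solid. World frame = base frame: x ahead of the robot, y to its left, z up, the work surface at z = 0. Lengths are in mm, angles in degrees, forces in N, time in s.
With the tool pointing down it reaches from about 350 to 850 mm from the base axis. Payload 8.1 kg.
Tool frame: the origin (TCP) lies between the finger pads; the fingertips stand 22 mm ahead of it and the grasp point (between the pads) lies 3 mm ahead of it; z points along the fingers, y is the line along which they close (so a half turn about z gives the same grasp; the last joint's range is limited). The gripper opens to 85 mm and grips with 20 to 120 N. Pads are 22 mm wide; open, the fingers measure 114 mm over their backs; the gripper's body (76 mm by 85 mm) begins 54 mm behind the grasp point. The pads swing forward as they close: fully open they stand 13 mm farther back than shut.
Start: joints at [60.653, 7.471, 85.268, -0, 87.261, -4.893], TCP at [248.356, 546.191, 253.292] pointing down, gripper open.
Joint ranges: [-169.43, 169.43], [-51.17, 129.36], [1.28, 143.12], [-76.62, 256.62], [0, 156.53], [-152.29, 152.29]. Speed limits (degrees/s): [136.94, 136.94, 159.86, 180, 180, 180].

INTERFACE

Orientations are given as [roll, pitch, yaw] about the fixed x, y, z axes, in that order (R = Rz(yaw) Ry(pitch) Rx(roll)).
In Python, from bench import r, vision gives the robot as it stands.
- The arm moves only by the tool step_arm, never from a script. Its argument "targets" is a list that holds one entry, the list of rows, each a list of 6 numbers: the shift along the world's x, y, z in mm, then the turn, a rotation vector about the world's x, y, z in rad. In form: [[[x, y, z, rx, ry, rz], ...]]. A call has 1 to 12 rows; each row is the pose to reach, as a shift and turn from the pose commanded when the call began; what a row does not reach only later rows make up. A row lasts 1/12 s, in which the tool goes at most 41.7 mm and 7.16 degrees, less where a joint would pass 70% of its speed; a pose out of reach is approached as far as the arm can. A call with a gripper value outside its range is refused whole. "fingers" is the gripper's target within -1 to 1 (shut at 1, half-way at 0, fully open at -1), set as the call begins (left out, the last holds). The fingers move at their own pace and stop on an object; "newtons" is the grip in N (left out, the last holds). Time passes only in rows, so rows that repeat a pose let the fingers close. It gives the time, the measured TCP pose, the force, the opening and the grip force at its end, in the units of the state.
- r.sense(): the state, without advancing time (a new reading comes with each control period).
- vision.snapshot(name): name is "scene" or "top" or "wrist"; returns a dict with "img" (480x640x3 uint8, blue, green, red), "mtx" (3x3 intrinsics, pixels), "D" ([k1, k2, p1, p2, k3] as OpenCV has them; the pictures are not rectified), "eye" and "attitude" of the camera in the world. Camera axes: x right, y up, looking along -z (the intrinsics and any distortion apply to the point x, -y, -z); pixel columns grow to the right and rows downward; lengths in mm; the calibration is good to about 2 mm. A picture is of the moment at which its call begins. There is no depth.
- r.hand_in(): hands the job in; it is judged then, once.
The state is a dict: "time": time; "joint_pos": joint angles; "qd": joint speeds; "joint_efforts": joint torques, N m; "tool_pos": TCP position; "tcp_rot": TCP orientation; "ft_force": force on the tool from outside, world axes, zero at the start; "wrist_torque": the same for the moment, N m; "finger_gap": finger opening in mm; "grip_force": force on a finger pad.
Only numpy, scipy, OpenCV 4.12 (cv2) and the standard library are available. Lean on these libraries where they do the work, as an engineer would, in place of code of your own. Each camera call takes 0.05 s, during which the arm holds its last target. There are 200 camera calls.

## Working session

There is one attempt and no reset: what is moved stays moved. The work goes in short steps, Python scripts to look and compute and a tool call to move; the robot and the scene stay as the last step left them, time stands still between calls to the robot, and variables do not carry over. Pictures are saved under pics/ and viewed, at most 10 in all, crops included, and the job is handed in when it is done.

Besides the shell and the picture viewer there is one more tool, called after ">>>" as a command line: name --argument value ..., lists and objects as JSON in quotes. step_arm: Moves the arm, as the interface text tells. Its arguments: {"type":"object","properties":{"targets":{"type":"array"},"fingers":{"type":"number"},"newtons":{"type":"number"}},"required":["targets"]}

```bash
mkdir -p pics; ls
python3 - <<'E'
from bench import r,vision
import cv2,pickle
print(r.sense())
for n in("scene","top"):
    s=vision.snapshot(n); cv2.imwrite(f"pics/{n}0.png",s["img"]); pickle.dump(s,open(f"pics/{n}0.pkl","wb"))
    print(n,s["mtx"],s["D"],s["eye"],s["attitude"])
E
```

```text
pics
{'time': 0.0, 'joint_pos': array([ 6.06524619e+01,  7.51619892e+00,  8.53303966e+01, -8.29572074e-04,
        8.72613727e+01, -4.89270638e+00]), 'qd': array([ 0.0587738 , -0.07255168,  0.00815176,  0.04803129,  0.09000185,
       -0.09190326]), 'joint_efforts': array([-1.16358565e-04, -5.69381297e+01, -5.00561714e+01, -2.61165369e-04,
        1.43911593e-02,  1.56897352e-05]), 'tool_pos': array([248.11180314, 545.72887154, 252.2223143 ]), 'tcp_rot': array([-1.79892354e+02, -8.38308854e-03,  1.55545201e+02]), 'ft_force': array([-0.03404133,  0.61288465,  0.18251058]), 'wrist_torque': array([ 0.02813408, -0.04805372, -0.01589788]), 'grip_force': 0.0, 'finger_gap': 85.37579217739675}
scene [[596.56343096   0.         328.04254402]
 [  0.         596.56343096 232.73199216]
 [  0.           0.           1.        ]] [-0.20122968  0.          0.          0.          0.        ] [ -76.48374697 -750.89591011 1454.70125646] [ 38.35252822  -1.05220948 -39.70136018]
top [[591.04332393   0.         309.87798205]
 [  0.         591.04332393 238.58057205]
 [  0.           0.           1.        ]] [-0.1577935  0.         0.         0.         0.       ] [ 215.49353698  156.74567296 1525.08955468] [  17.64452695   -0.13593054 -111.50844822]
```

View pics/scene0.png

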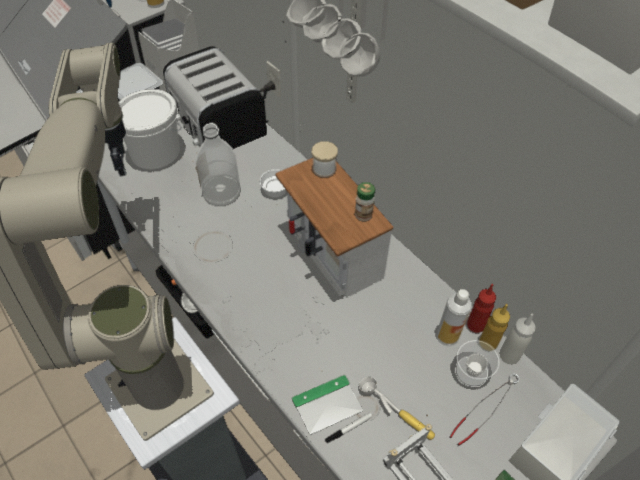

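View pics/top0.png

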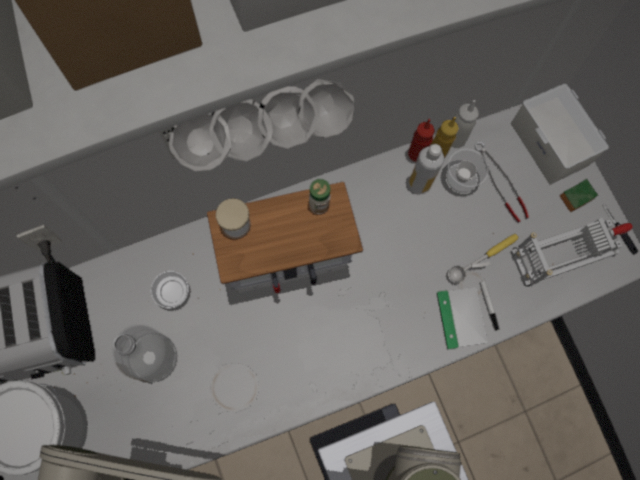

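The scene view shows the cabinet around (335,225), with the red grip near (292,227) and the black grip near (311,246). In the top view the roof corners are near (209,212), (346,184), (360,247) and (219,284), the red grip at (277,284) and the black one at (313,273). I'll enlarge both.

Run:
```python
import cv2,numpy as np
a=cv2.imread("pics/scene0.png")[135:305,255:400]; b=cv2.imread("pics/top0.png")[165:310,195:375]
a=cv2.resize(a,None,fx=3.2,fy=3.2,interpolation=cv2.INTER_CUBIC);b=cv2.resize(b,None,fx=1,fy=1)
b=cv2.resize(cv2.imread("pics/top0.png")[165:310,200:370],None,fx=3.2*0.6,fy=3.2*0.6)
cv2.imwrite("pics/a.png",a)
b=cv2.resize(cv2.imread("pics/top0.png")[165:305,200:370],None,fx=4,fy=4,interpolation=cv2.INTER_CUBIC);cv2.imwrite("pics/b.png",b)
```

```text
(no output)
```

View pics/a.png

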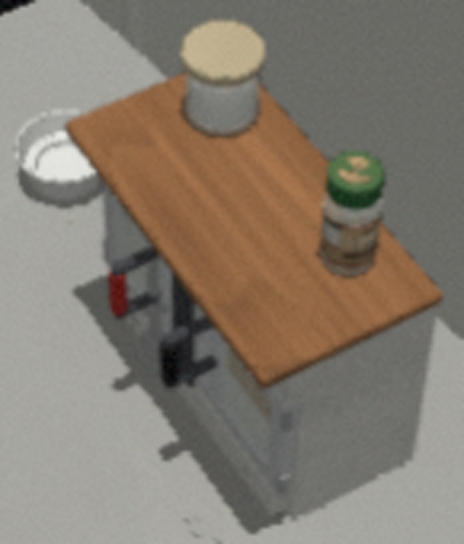

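View pics/b.png

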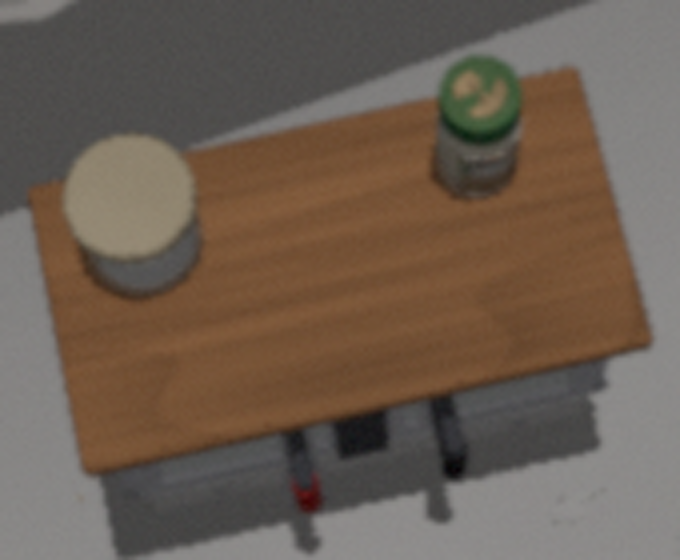

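```bash
cat > h.py <<'E'
import numpy as np,cv2,pickle
from scipy.spatial.transform import Rotation as R
from scipy.optimize import least_squares
def proj(s,P):
    Rc=R.from_euler('xyz',s["attitude"],degrees=True).as_matrix()
    p=(np.atleast_2d(P)-s["eye"])@Rc*[1,-1,-1]
    return cv2.projectPoints(p,np.zeros(3),np.zeros(3),np.array(s["mtx"]),np.array(s["D"],float))[0][:,0]
def ray(s,uv):
    Rc=R.from_euler('xyz',s["attitude"],degrees=True).as_matrix()
    n=cv2.undistortPoints(np.array([[uv]],float),np.array(s["mtx"]),np.array(s["D"],float))[0,0]
    return np.array(s["eye"]),Rc@[n[0],-n[1],-1]
def atz(s,uv,z):
    o,d=ray(s,uv); return o+d*(z-o[2])/d[2]
E
python3 - <<'E'
from h import *
S=pickle.load(open("pics/scene0.pkl","rb"));T=pickle.load(open("pics/top0.pkl","rb"))
def pts(q,red=True):
    x,y,a,w,d=q; M=np.array([[np.cos(a),-np.sin(a),0],[np.sin(a),np.cos(a),0],[0,0,1]])
    L=lambda *p:M@p+[x,y,0]
    return dict(fl=L(-111,w,250),fr=L(-111,-w,250),br=L(d,-w,250),bl=L(d,w,250),red=L(-126,44,153),blk=L(-126,-44,153),redt=L(-126,44,179),blkt=L(-126,-44,179),hl=L(-81,154,153),hr=L(-81,-154,153))
ob=[(T,'fl',(222,282.5)),(T,'fr',(362.5,250.75)),(T,'br',(343.75,182.5)),(T,'bl',(208,211.75)),(S,'fl',(275.9,174.1)),(S,'fr',(337.8,253.75)),(S,'br',(392.5,227.8)),(S,'red',(291.9,227.2)),(S,'blk',(308.4,247.5))]
f=lambda q:np.concatenate([proj(s,pts(q)[n])[0]-np.array(u) for s,n,u in ob])
best=min((least_squares(f,[500,150,a,170,80],loss='soft_l1') for a in(-.6,0,.6)),key=lambda z:z.cost)
print(best.x,np.degrees(best.x[2]));print(f(best.x).reshape(-1,2).round(1))
for k,v in pts(best.x).items():print(k,v.round(0))
print("T red",proj(T,pts(best.x)['red']),proj(T,pts(best.x)['redt']))
print("salt",atz(T,(232.5,214),328),"spice",atz(T,(320,188.5),356),"ram",atz(T,(171.5,289),43),"can",atz(T,(434,152),223), "bottle",atz(S,(225,195),0))
E
```

```text
[655.75669609  47.6369162  -18.99025391 161.76820434  59.46485861] -1088.061401205649
[[ 0.3 -0.4]
 [ 0.7 -1. ]
 [ 0.6 -0.7]
 [ 0.4  0.2]
 [-0.8 -0.3]
 [-1.2  0.1]
 [-0.6 -1. ]
 [ 0.2 -1.4]
 [-0.4 -0.2]]
fl [569. 223. 250.]
fr [523. -97. 250.]
br [ 692. -121.  250.]
bl [737. 199. 250.]
red [537. 109. 153.]
blk [525.  22. 153.]
redt [537. 109. 179.]
blkt [525.  22. 179.]
hl [597. 211. 153.]
hr [554. -93. 153.]
T red [[277.64376577 286.48360142]] [[277.08790324 283.97504127]]
salt [681.68329444 149.5995116  328.        ] spice [656.9572678 -43.445176  356.       ] ram [656.44729691 363.76104325  43.        ] can [ 695.62456384 -363.0888597   223.        ] bottle [5.16862366e+02 4.51717007e+02 2.27373675e-13]
```

```bash
cat >> h.py <<'E'
YAW=-8.06
def goal(p,yaw,tilt=45,back=0):
    """tool closing along y, fingers down and inward; p grip, yaw of the inward direction, back: retreat along fingers"""
    B=R.from_euler('z',yaw,degrees=True)*R.from_euler('y',-tilt,degrees=True)*R.from_matrix(np.diag([-1,1,-1.]))
    return np.array(p,float)-B.as_matrix()[:,2]*(3+back),B
def rel(cp,cr,g):
    return np.round(g[0]-cp,1),np.round((g[1]*cr.inv()).as_rotvec(),4)
E
python3 - <<'E'
from h import *
from bench import r
print([a for a in dir(r) if a[0]!='_'])
S=pickle.load(open("pics/scene0.pkl","rb"))
for z in(150,200,250,300):print(z,atz(S,(210,127),z))
c=r.sense(); cr=R.from_euler('xyz',[180,0,155.545],degrees=True)
g=goal((537,109,153),YAW,45,130);print(g[0],g[1].as_matrix()[:,2],rel([248.4,546.2,253.3],cr,g))
E
```

```text
['PlanningError', 'hand_in', 'sense']
150 [582.44767135 611.90502259 150.        ]
200 [557.19547606 559.67847164 200.        ]
250 [531.94328078 507.4519207  250.        ]
300 [506.69108549 455.22536976 300.        ]
[443.88379691 122.18608065 247.0452019 ] [ 0.70012183 -0.09914346 -0.70710678] (array([ 195.5, -424. ,   -6.3]), array([-0.2206, -0.7565,  0.2712]))
```

>>> step_arm --targets '[[[10,-20,15,-0.01,-0.04,0.01],[25,-55,30,-0.03,-0.1,0.04],[45,-90,40,-0.05,-0.18,0.06],[60,-125,45,-0.07,-0.25,0.09],[78,-160,50,-0.09,-0.32,0.11],[95,-195,50,-0.11,-0.39,0.14],[112,-230,50,-0.13,-0.46,0.16],[130,-265,45,-0.15,-0.53,0.19],[146,-300,40,-0.17,-0.6,0.21],[162,-335,30,-0.2,-0.67,0.24],[175,-370,20,-0.21,-0.72,0.26],[185,-400,5,-0.2206,-0.7565,0.2712]]]' --fingers -1 --newtons 40

```text
time: 1.1
tool_pos: [438.4, 149.1, 256.2]
tcp_rot: [-179.4, 44.9, 172.3]
ft_force: [18.5, 18.2, 19.8]
finger_gap: 85.3
grip_force: 0.0
```

>>> step_arm --targets '[[[10.5,-24,-11.3,0,0,0],[10.5,-24,-11.3,0,0,0],[10.5,-24,-11.3,0,0,0]]]'

```text
time: 1.35
tool_pos: [452.4, 127.7, 244.3]
tcp_rot: [-179.4, 44.6, 171.7]
ft_force: [-0.2, 0.0, -0.1]
finger_gap: 85.5
grip_force: 0.0
```

Run:
```python
from h import *
from bench import r,vision
c=r.sense();print(c['time'],c['joint_pos'].round(1),c['tool_pos'].round(1),c['tcp_rot'].round(2))
w=vision.snapshot("wrist");cv2.imwrite("pics/w1.png",w["img"]);pickle.dump(w,open("pics/w1.pkl","wb"))
print(w["eye"],w["attitude"],"red",proj(w,[[537,109,153],[537,109,179],[537,109,127]]),"blk",proj(w,[525,22,153]))
```

```text
1.35 [ 26.8 -51.1 141.1 -30.   55.3 -45.1] [452.4 127.7 244.3] [-179.44   44.63  171.74]
[317.32792311 148.29446548 279.67412199] [-61.05006681   0.36416392  81.29050773] red [[318.17648327 239.20340387]
 [317.60582163 271.65818832]
 [318.6995566  209.79158986]] blk [[199.93785612 239.45344388]]
```

View pics/w1.png

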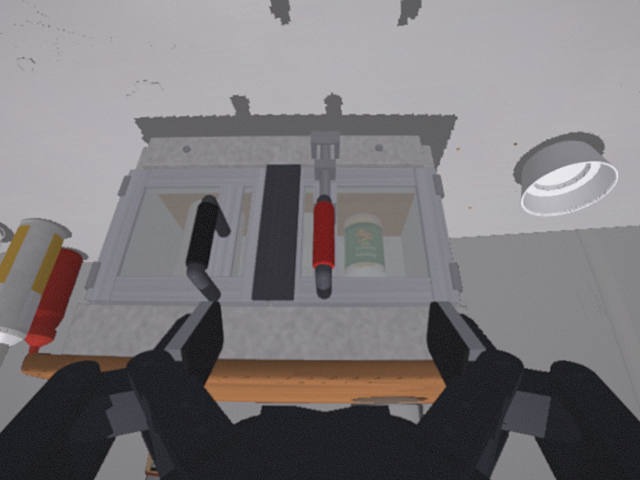

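The wrist view shows the red sleeve centred near (324,233), about 6 px right of the prediction. That means the grip is about 3–4 mm further in +y. The black sleeve is near (203,233), and the bolt in its keeper near (325,150).

Run:
```python
from h import *
from bench import r
c=r.sense()
g=goal((537.5,112.5,153),YAW,45,0);print(g[0],rel(c['tool_pos'],R.from_euler('xyz',c['tcp_rot'],degrees=True),g),c['joint_pos'].round(1))
```

```text
[535.39963452 112.79743039 155.12132034] (array([ 82.8, -16.3, -90.9]), array([ 0.0048, -0.0052,  0.0082])) [ 26.9 -51.1 141.  -30.   55.3 -45.1]
```

>>> step_arm --targets '[[[8,-6,-8,0.005,-0.005,0.008],[16,-9,-17,0.005,-0.005,0.008],[24,-11,-26,0.005,-0.005,0.008],[33,-12,-36,0.005,-0.005,0.008],[42,-13,-46,0.005,-0.005,0.008],[51,-14,-56,0.005,-0.005,0.008],[60,-15,-66,0.005,-0.005,0.008],[68,-15.5,-75,0.005,-0.005,0.008],[75,-16,-83,0.005,-0.005,0.008],[83,-16,-91,0.005,-0.005,0.008],[83,-16,-91,0.005,-0.005,0.008],[83,-16,-91,0.005,-0.005,0.008]]]'

```text
time: 2.4
tool_pos: [535.6, 115.3, 155.6]
tcp_rot: [-180.0, 45.0, 172.2]
ft_force: [-0.5, 0.7, 0.0]
finger_gap: 85.5
grip_force: 0.0
```

Run:
```python
from h import *
from bench import r,vision
c=r.sense();print(c['joint_pos'].round(1),c['tool_pos'].round(1),c['tcp_rot'].round(2),c['ft_force'].round(1))
w=vision.snapshot("wrist");cv2.imwrite("pics/w2.png",w["img"])
print("red",proj(w,[[537.5,112.5,153],[537,112,179],[537,112,127]]))
```

```text
[ 17.7 -27.9 137.8 -34.3  32.8 -41.5] [535.6 115.3 155.6] [-179.98   44.99  172.19] [-0.5  0.7  0. ]
red [[319.22760927 327.86686213]
 [317.21524678 397.24003857]
 [318.32613743 268.31265893]]
```

View pics/w2.png

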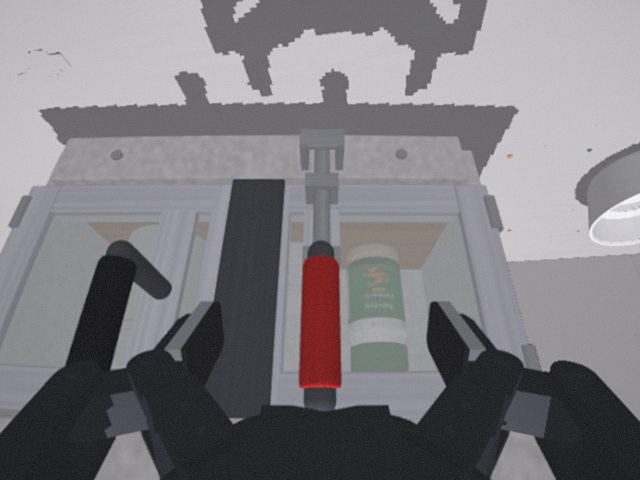

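The bar is centred between the pads, with the sleeve at columns 303–341 and rows 255–388. I'll close on it.

>>> step_arm --targets '[[[0,0,0,0,0,0],[0,0,0,0,0,0],[0,0,0,0,0,0],[0,0,0,0,0,0],[0,0,0,0,0,0],[0,0,0,0,0,0],[0,0,0,0,0,0],[0,0,0,0,0,0],[0,0,0,0,0,0],[0,0,0,0,0,0]]]' --fingers 1 --newtons 50

```text
time: 3.28
tool_pos: [535.6, 113.4, 155.2]
tcp_rot: [-180.0, 45.0, 172.1]
ft_force: [-7.1, -1.9, 5.7]
finger_gap: 14.7
grip_force: 48.6
```

>>> step_arm --targets '[[[0,0,2,0,0,0],[0,0,5,0,0,0],[0,0,8,0,0,0],[0,0,11,0,0,0],[0,0,14,0,0,0],[0,0,17,0,0,0],[0,0,20,0,0,0],[0,0,22,0,0,0],[0,0,23,0,0,0],[0,0,23,0,0,0],[0,0,23,0,0,0]]]'

```text
time: 4.2
tool_pos: [535.5, 113.5, 177.7]
tcp_rot: [-180.0, 45.0, 172.1]
ft_force: [-3.2, -3.3, -1.5]
finger_gap: 14.6
grip_force: 49.1
```

```bash
cat > arc.py <<'E'
from h import *
from bench import r
import sys
def arc(h,g0,sgn,angs,yaws,dz=0,tilt=45):
    c=r.sense();print(c['time'],c['joint_pos'].round(1),c['tool_pos'].round(1),c['tcp_rot'].round(1),c['ft_force'].round(1),c['finger_gap'])
    cr=R.from_euler('xyz',c['tcp_rot'],degrees=True); h=np.array(h,float);g0=np.array(g0,float)
    for a,y in zip(angs,yaws):
        p=h+R.from_euler('z',sgn*a,degrees=True).apply(g0-h)
        g=goal(p,YAW+sgn*y,tilt,0); s,t=rel(c['tool_pos'],cr,g); print(a,y,(s+[0,0,dz]).round(1).tolist(),t.round(3).tolist())
E
python3 - <<'E'
from arc import *
c=r.sense();B=R.from_euler('xyz',c['tcp_rot'],degrees=True).as_matrix()
p=c['tool_pos']+3*B[:,2];print(p)
arc((597,211,p[2]),p,-1,range(5,46,5),np.arange(5,46,5)*.55)
E
```

```text
[537.58261651 113.19169536 175.62309934]
4.2 [ 17.6 -30.4 136.9 -31.5  35.7 -44.9] [535.5 113.5 177.7] [-180.    45.   172.1] [-3.2 -3.3 -1.5] 14.550843190210278
5 2.75 [-8.3, 5.7, 0.0] [0.0, -0.0, -0.05]
10 5.5 [-16.0, 12.0, 0.0] [0.0, -0.0, -0.098]
15 8.25 [-23.2, 19.0, 0.0] [0.0, -0.0, -0.146]
20 11.0 [-29.8, 26.6, 0.0] [0.0, -0.0, -0.194]
25 13.750000000000002 [-35.6, 34.8, 0.0] [0.0, -0.0, -0.242]
30 16.5 [-40.8, 43.4, 0.0] [0.0, -0.0, -0.29]
35 19.25 [-45.1, 52.4, 0.0] [0.0, -0.001, -0.338]
40 22.0 [-48.7, 61.8, 0.0] [0.0, -0.001, -0.386]
45 24.750000000000004 [-51.4, 71.5, 0.0] [0.0, -0.001, -0.434]
```

>>> step_arm --targets '[[[-4,2.5,0,0,0,-0.02],[-8.5,5.8,0,0,0,-0.05],[-12.5,9,0,0,0,-0.075],[-16.8,12.2,0,0,0,-0.098],[-20.5,15.8,0,0,0,-0.12],[-24.4,19.3,0,0,0,-0.146],[-28,23,0,0,0,-0.17],[-31.4,27,0,0,0,-0.194],[-34.5,31.2,0,0,0,-0.22],[-37.6,35.5,0,0,0,-0.242],[-37.6,35.5,0,0,0,-0.242]]]'

```text
time: 5.12
tool_pos: [498.6, 150.7, 178.8]
tcp_rot: [179.9, 45.1, 158.2]
ft_force: [3.8, -1.2, -0.4]
finger_gap: 14.8
grip_force: 48.9
```

Run:
```python
from arc import *
p=(537.6,113.2,175.6)
arc((597.6,215.8,175.6),p,-1,range(30,96,5),[.55*a for a in range(30,96,5)])
```

```text
5.1167 [ 33.3 -22.9 131.8 -47.2  52.2 -11.2] [498.6 150.7 178.8] [179.9  45.1 158.2] [ 3.8 -1.2 -0.4] 14.835452245341811
30 16.5 [-6.2, 7.2, -1.1] [-0.001, 0.002, -0.049]
35 19.25 [-10.9, 16.5, -1.1] [-0.001, 0.002, -0.097]
40 22.0 [-14.7, 26.2, -1.1] [-0.001, 0.002, -0.145]
45 24.750000000000004 [-17.7, 36.2, -1.1] [-0.001, 0.002, -0.193]
50 27.500000000000004 [-19.9, 46.4, -1.1] [-0.001, 0.002, -0.241]
55 30.250000000000004 [-21.1, 56.8, -1.1] [-0.001, 0.002, -0.289]
60 33.0 [-21.4, 67.2, -1.1] [-0.001, 0.002, -0.337]
65 35.75 [-20.8, 77.6, -1.1] [-0.001, 0.002, -0.385]
70 38.5 [-19.4, 88.0, -1.1] [-0.001, 0.002, -0.433]
75 41.25 [-17.0, 98.2, -1.1] [-0.001, 0.002, -0.481]
80 44.0 [-13.7, 108.1, -1.1] [-0.0, 0.002, -0.529]
85 46.75000000000001 [-9.6, 117.7, -1.1] [-0.0, 0.002, -0.577]
90 49.50000000000001 [-4.7, 126.9, -1.1] [-0.0, 0.002, -0.625]
95 52.25000000000001 [1.0, 135.7, -1.1] [-0.0, 0.002, -0.673]
```

>>> step_arm --targets '[[[-3,3.5,0,0,0,-0.02],[-6.2,7.2,0,0,0,-0.035],[-8.7,11.8,0,0,0,-0.05],[-10.9,16.5,0,0,0,-0.07],[-13,21.3,0,0,0,-0.09],[-14.7,26.2,0,0,0,-0.105],[-16.4,31.2,0,0,0,-0.12],[-17.7,36.2,0,0,0,-0.14],[-18.9,41.3,0,0,0,-0.155],[-19.9,46.4,0,0,0,-0.17],[-20.6,51.6,0,0,0,-0.185],[-21.1,56.8,0,0,0,-0.2]]]'

```text
time: 6.12
tool_pos: [478.4, 206.7, 179.1]
tcp_rot: [179.8, 45.1, 146.7]
ft_force: [12.5, -3.9, -2.0]
finger_gap: 14.3
grip_force: 48.6
```

Run:
```python
from arc import *
p=(537.6,113.2,175.6)
arc((597.6,215.8,175.6),p,-1,range(60,101,5),[25+(a-55)*.4 for a in range(60,101,5)])
```

```text
6.1167 [ 44.2  -9.  120.7 -49.1  66.1   7.5] [478.4 206.7 179.1] [179.8  45.1 146.7] [12.5 -3.9 -2. ] 14.327337214186546
60 27.0 [-1.4, 11.0, -1.4] [-0.001, 0.002, -0.032]
65 29.0 [-0.8, 21.4, -1.4] [-0.001, 0.002, -0.067]
70 31.0 [0.6, 31.7, -1.4] [-0.001, 0.002, -0.102]
75 33.0 [3.0, 41.9, -1.4] [-0.001, 0.002, -0.137]
80 35.0 [6.2, 51.8, -1.4] [-0.001, 0.002, -0.172]
85 37.0 [10.3, 61.4, -1.4] [-0.001, 0.002, -0.207]
90 39.0 [15.2, 70.7, -1.4] [-0.001, 0.002, -0.242]
95 41.0 [20.8, 79.4, -1.4] [-0.001, 0.002, -0.277]
100 43.0 [27.2, 87.7, -1.4] [-0.001, 0.002, -0.312]
```

>>> step_arm --targets '[[[-0.5,5.5,-1,0,0,-0.03],[-0.5,11,-1,0,0,-0.06],[0,16,-1,0,0,-0.095],[0.3,21.4,-1,0,0,-0.13],[1,26.5,-1,0,0,-0.16],[2,31.7,-1,0,0,-0.19],[3,36.8,-1,0,0,-0.22],[4.2,41.9,-1,0,0,-0.25],[5.5,46.8,-1,0,0,-0.28],[7.2,51.8,-1,0,0,-0.31],[9,56.6,-1,0,0,-0.34],[11.2,61.4,-1,0,0,-0.37]]]'

```text
time: 7.12
tool_pos: [488.4, 266.7, 176.4]
tcp_rot: [-179.9, 45.0, 125.5]
ft_force: [0.5, -6.8, -1.5]
finger_gap: 14.4
grip_force: 48.8
```

Run:
```python
from arc import *
p=(537.6,113.2,175.6)
arc((597.6,215.8,175.6),p,-1,range(85,101,5),[47+(a-85)*.4 for a in range(85,101,5)])
```

```text
7.1167 [ 48.1  13.3  98.  -43.9  83.6  23.7] [488.4 266.7 176.4] [-179.9   45.   125.5] [ 0.5 -6.8 -1.5] 14.439359532947567
85 47.0 [0.6, 1.7, 1.3] [0.001, -0.002, -0.008]
90 49.0 [5.5, 10.9, 1.3] [0.001, -0.002, -0.043]
95 51.0 [11.2, 19.7, 1.3] [0.001, -0.002, -0.078]
100 53.0 [17.6, 27.9, 1.3] [0.001, -0.002, -0.113]
```

>>> step_arm --targets '[[[2,5,0,0,0,-0.02],[5.5,11,0,0,0,-0.04],[9,16.5,0,0,0,-0.06],[9,16.5,-3,0,0,-0.06],[9,16.5,-7,0,0,-0.06],[9,16.5,-11,0,0,-0.06],[9,16.5,-15,0,0,-0.06],[9,16.5,-19,0,0,-0.06],[9,16.5,-20,0,0,-0.06],[9,16.5,-20,0,0,-0.06]]]'

```text
time: 7.95
tool_pos: [496.6, 283.6, 156.1]
tcp_rot: [-179.9, 45.0, 122.2]
ft_force: [-6.2, -2.0, -2.0]
finger_gap: 14.4
grip_force: 48.9
```

>>> step_arm --targets '[[[0,0,0,0,0,0],[0,0,0,0,0,0],[0,0,0,0,0,0],[0,0,0,0,0,0],[0,0,0,0,0,0],[0,0,0,0,0,0]]]' --fingers 0.2

```text
time: 8.45
tool_pos: [497.3, 284.1, 157.2]
tcp_rot: [180.0, 45.0, 122.1]
ft_force: [-0.3, -0.1, -0.0]
finger_gap: 34.1
grip_force: 0.0
```

Run:
```python
from h import *
from bench import r
c=r.sense();B=R.from_euler('xyz',c['tcp_rot'],degrees=True).as_matrix()
print(c['time'],c['joint_pos'].round(1),c['tool_pos'].round(1),c['ft_force'].round(1),c['finger_gap'],-B[:,2]*120)
```

```text
8.45 [ 48.2  19.3  93.  -43.   85.   26.9] [497.3 284.1 157.2] [-0.3 -0.1 -0. ] 34.13993127114229 [-45.12203546  71.84602434  84.86548593]
```

>>> step_arm --targets '[[[-7,11,13,0,0,0],[-15,24,28,0,0,0],[-24,38,45,0,0,0],[-34,54,64,0,0,0],[-45,72,85,0,0,0],[-50,75,115,0,0,0],[-55,72,145,0,0,0],[-60,65,175,0,0,0],[-62,50,195,0,0,0],[-62,30,205,0,0,0],[-62,10,205,0,0,0]]]'

```text
time: 9.37
tool_pos: [435.6, 294.3, 365.6]
tcp_rot: [179.6, 44.9, 121.8]
ft_force: [-0.2, -0.3, 0.5]
finger_gap: 34.0
grip_force: 0.0
```

Run:
```python
from h import *
from bench import r,vision
c=r.sense();cr=R.from_euler('xyz',c['tcp_rot'],degrees=True)
print(c['time'],c['joint_pos'].round(1),c['tool_pos'].round(1))
for t in(40,45):
    g=goal((525.5,24,153),YAW,t,100);print(g[0].round(1),rel(c['tool_pos'],cr,g))
s=vision.snapshot("scene");cv2.imwrite("pics/s3.png",s["img"][100:400,150:550])
```

```text
9.3667 [ 53.5   4.8  86.8 -42.7 103.4  16.8] [435.6 294.3 365.6]
[459.9  33.3 231.9] (array([  24.4, -261. , -133.7]), array([0.0434, 0.0774, 0.8687]))
[453.4  34.2 225.8] (array([  17.8, -260.1, -139.8]), array([-0.0056,  0.0018,  0.869 ]))
```

View pics/s3.png

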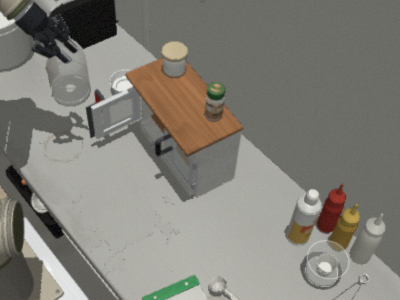

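The left door stands open at about 90° (strip edge near (92,120) in the crop) and the jars haven't moved. Next is the black pull.

>>> step_arm --targets '[[[0,-20,0,0,0,0.07],[0,-45,0,0,0.01,0.15],[0,-75,0,0.01,0.02,0.24],[0,-105,0,0.02,0.03,0.33],[2,-135,-5,0.02,0.04,0.42],[5,-165,-15,0.03,0.05,0.52],[8,-195,-30,0.035,0.06,0.62],[12,-220,-50,0.04,0.07,0.72],[16,-240,-75,0.043,0.077,0.81],[20,-255,-100,0.043,0.077,0.869],[24,-261,-125,0.043,0.077,0.869],[24,-261,-134,0.043,0.077,0.869]]]' --fingers -1

```text
time: 10.42
tool_pos: [475.6, 34.1, 220.3]
tcp_rot: [-179.0, 39.2, 172.1]
ft_force: [-1.0, -0.1, -1.0]
finger_gap: 85.6
grip_force: 0.0
```

>>> step_arm --targets '[[[0,0,0,0,0,0],[0,0,0,0,0,0]]]'

```text
time: 10.58
tool_pos: [476.2, 37.1, 225.3]
tcp_rot: [-179.1, 39.4, 172.1]
ft_force: [0.6, 1.1, 0.9]
finger_gap: 85.3
grip_force: 0.0
```

Run:
```python
from h import *
from bench import r,vision
c=r.sense();cr=R.from_euler('xyz',c['tcp_rot'],degrees=True)
print(c['time'],c['joint_pos'].round(1),c['tool_pos'].round(1),c['tcp_rot'].round(1))
g=goal((525.5,24,153),YAW,40,0);print(g[0].round(1),rel(c['tool_pos'],cr,g))
w=vision.snapshot("wrist");cv2.imwrite("pics/w4.png",w["img"]);print(proj(w,[[525.5,24,153],[525.5,24,179]]))
```

```text
10.5833 [  4.5 -51.1 140.9 -11.   52.2 -73.5] [476.2  37.1 225.3] [-179.1   39.4  172.1]
[523.6  24.3 155.3] (array([ 47.4, -12.8, -70. ]), array([ 0.01  , -0.0124,  0.0068]))
[[317.48880424 249.29345146]
 [316.48697474 286.49089667]]
```

View pics/w4.png

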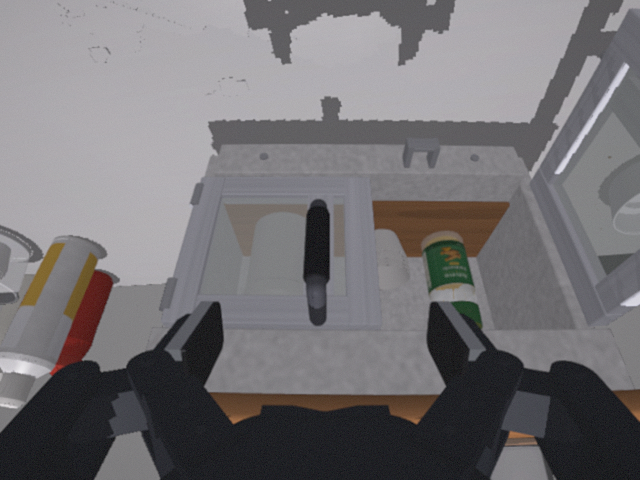

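The black sleeve is at about (317,243) against a predicted (317,249), so it is well aligned. I'll move in and grip.

>>> step_arm --targets '[[[5,-3,-7,0.01,-0.012,0.007],[10,-6,-15,0.01,-0.012,0.007],[16,-9,-24,0.01,-0.012,0.007],[22,-11,-33,0.01,-0.012,0.007],[28,-12,-42,0.01,-0.012,0.007],[34,-13,-51,0.01,-0.012,0.007],[41,-13,-61,0.01,-0.012,0.007],[47.5,-13,-70,0.01,-0.012,0.007],[47.5,-13,-70,0.01,-0.012,0.007],[47.5,-13,-70,0.01,-0.012,0.007]]]'

```text
time: 11.47
tool_pos: [524.9, 26.2, 157.7]
tcp_rot: [180.0, 40.1, 172.2]
ft_force: [-0.3, 0.4, -0.0]
finger_gap: 85.3
grip_force: 0.0
```

>>> step_arm --targets '[[[0,0,0,0,0,0],[0,0,0,0,0,0],[0,0,0,0,0,0],[0,0,0,0,0,0],[0,0,0,0,0,0],[0,0,0,0,0,0],[0,0,0,0,0,0],[0,0,0,0,0,0],[0,0,0,0,0,0],[0,0,0,0,0,0]]]' --fingers 1 --newtons 40

```text
time: 12.3
tool_pos: [524.1, 24.2, 156.5]
tcp_rot: [-180.0, 40.1, 172.1]
ft_force: [-9.2, -2.8, 6.3]
finger_gap: 14.8
grip_force: 38.8
```

```bash
cat >> arc.py <<'E'
def arc2(h,g0,sgn,rows):
    c=r.sense();print(c['time'],c['joint_pos'].round(1),c['tool_pos'].round(1),c['tcp_rot'].round(1),c['ft_force'].round(1),c['finger_gap'])
    cr=R.from_euler('xyz',c['tcp_rot'],degrees=True); h=np.array(h,float);g0=np.array(g0,float)
    for a,y,t in rows:
        p=h+R.from_euler('z',sgn*a,degrees=True).apply(g0-h)
        s,v=rel(c['tool_pos'],cr,goal(p,YAW+sgn*y,t,0)); print(a,y,t,s.tolist(),v.round(3).tolist())
E
python3 - <<'E'
from arc import *
c=r.sense();B=R.from_euler('xyz',c['tcp_rot'],degrees=True).as_matrix()
p=c['tool_pos']+3*B[:,2]; h=p+R.from_euler('z',YAW,degrees=True).apply([45,-110,0]); print(p,h)
arc2(h,p,1,[(a,a*.8,40-a*.5) for a in range(3,34,3)])
E
```

```text
[526.03266571  23.96216103 154.17884522] [555.16504261 -91.2606866  154.17884522]
12.3 [  0.7 -35.3 140.1  -9.6  35.9 -75.6] [524.1  24.2 156.5] [-180.    40.1  172.1] [-9.2 -2.8  6.3] 14.775344932590382
3 2.4000000000000004 38.5 [-5.9, -1.8, 0.1] [0.004, 0.027, 0.04]
6 4.800000000000001 37.0 [-11.8, -3.8, 0.1] [0.006, 0.053, 0.082]
9 7.2 35.5 [-17.5, -6.2, 0.1] [0.007, 0.08, 0.124]
12 9.600000000000001 34.0 [-23.1, -8.9, 0.2] [0.006, 0.106, 0.166]
15 12.0 32.5 [-28.5, -11.8, 0.2] [0.005, 0.132, 0.208]
18 14.4 31.0 [-33.8, -15.1, 0.3] [0.003, 0.159, 0.249]
21 16.8 29.5 [-38.9, -18.6, 0.3] [-0.001, 0.185, 0.291]
24 19.200000000000003 28.0 [-43.8, -22.4, 0.4] [-0.005, 0.212, 0.332]
27 21.6 26.5 [-48.5, -26.4, 0.4] [-0.011, 0.238, 0.374]
30 24.0 25.0 [-53.0, -30.6, 0.4] [-0.018, 0.264, 0.415]
33 26.400000000000002 23.5 [-57.3, -35.1, 0.5] [-0.026, 0.291, 0.456]
```

>>> step_arm --targets '[[[-6,-1.8,0,0.004,0.027,0.04],[-11.8,-3.8,0,0.006,0.053,0.082],[-17.5,-6.2,0,0.007,0.08,0.124],[-23.1,-8.9,0,0.006,0.106,0.166],[-28.5,-11.8,0,0.005,0.132,0.208],[-33.8,-15.1,0,0.003,0.159,0.249],[-38.9,-18.6,0,-0.001,0.185,0.291],[-43.8,-22.4,0,-0.005,0.212,0.332],[-48.5,-26.4,0,-0.011,0.238,0.374],[-53,-30.6,0,-0.018,0.264,0.415],[-57.3,-35.1,0,-0.026,0.291,0.456]]]'

```text
time: 13.22
tool_pos: [467.6, -11.8, 156.7]
tcp_rot: [-179.9, 23.5, -161.6]
ft_force: [8.1, -6.0, -6.3]
finger_gap: 14.9
grip_force: 41.2
```

Run:
```python
from arc import *
arc2((555.2,-91.3,154.2),(526,24,154.2),1,[(a,26+(a-33)*.5,24) for a in range(36,70,3)])
```

```text
13.2167 [ -17.8  -31.9  132.3   15.5   61.1 -131.5] [467.6 -11.8 156.7] [-179.9   23.5 -161.6] [ 8.1 -6.  -6.3] 14.887967664794541
36 27.5 24 [-4.9, -3.8, 0.2] [0.004, -0.007, 0.018]
39 29.0 24 [-8.8, -8.7, 0.2] [0.004, -0.007, 0.045]
42 30.5 24 [-12.4, -13.8, 0.2] [0.004, -0.007, 0.071]
45 32.0 24 [-15.7, -19.1, 0.2] [0.004, -0.007, 0.097]
48 33.5 24 [-18.7, -24.5, 0.2] [0.004, -0.007, 0.123]
51 35.0 24 [-21.5, -30.2, 0.2] [0.005, -0.007, 0.149]
54 36.5 24 [-23.9, -35.9, 0.2] [0.005, -0.007, 0.176]
57 38.0 24 [-26.0, -41.8, 0.2] [0.005, -0.007, 0.202]
60 39.5 24 [-27.9, -47.7, 0.2] [0.005, -0.006, 0.228]
63 41.0 24 [-29.4, -53.8, 0.2] [0.005, -0.006, 0.254]
66 42.5 24 [-30.6, -59.9, 0.2] [0.005, -0.006, 0.28]
69 44.0 24 [-31.5, -66.1, 0.2] [0.005, -0.006, 0.306]
```

>>> step_arm --targets '[[[-4.9,-3.8,0,0,0,0.005],[-8.8,-8.7,0,0,0,0.01],[-12.4,-13.8,0,0,0,0.015],[-15.7,-19.1,0,0,0,0.02],[-18.7,-24.5,0,0,0,0.025],[-21.5,-30.2,0,0,0,0.03],[-23.9,-35.9,0,0,0,0.035],[-26,-41.8,0,0,0,0.04],[-27.9,-47.7,0,0,0,0.045],[-29,-53.8,0,0,0,0.05],[-30,-59.9,0,0,0,0.05]]]'

```text
time: 14.13
tool_pos: [436.2, -69.5, 156.5]
tcp_rot: [179.8, 23.5, -158.7]
ft_force: [-14.4, 7.9, 15.3]
finger_gap: 15.2
grip_force: 39.8
```

Run:
```python
from arc import *
arc2((555.2,-91.3,154.2),(526,24,154.2),1,[(a,29,24) for a in range(66,97,3)])
```

```text
14.1333 [ -30.1  -34.2  133.7   19.9   66.8 -147.1] [436.2 -69.5 156.5] [ 179.8   23.5 -158.7] [-14.4   7.9  15.3] 15.240706147186508
66 29 24 [0.6, -2.0, 0.4] [0.0, -0.01, -0.007]
69 29 24 [-0.3, -8.2, 0.4] [0.0, -0.01, -0.007]
72 29 24 [-0.9, -14.4, 0.4] [0.0, -0.01, -0.007]
75 29 24 [-1.1, -20.6, 0.4] [0.0, -0.01, -0.007]
78 29 24 [-1.0, -26.8, 0.4] [0.0, -0.01, -0.007]
81 29 24 [-0.6, -33.0, 0.4] [0.0, -0.01, -0.007]
84 29 24 [0.1, -39.2, 0.4] [0.0, -0.01, -0.007]
87 29 24 [1.2, -45.4, 0.4] [0.0, -0.01, -0.007]
90 29 24 [2.5, -51.4, 0.4] [0.0, -0.01, -0.007]
93 29 24 [4.2, -57.4, 0.4] [0.0, -0.01, -0.007]
96 29 24 [6.2, -63.3, 0.4] [0.0, -0.01, -0.007]
```

>>> step_arm --targets '[[[0.6,-3,0,0,0,-0.02],[0.3,-8.2,0,0,0,-0.04],[0,-14.4,0,0,0,-0.06],[0,-20.6,0,0,0,-0.08],[0,-26.8,0,0,0,-0.1],[0,-33,0,0,0,-0.12]]]'

```text
time: 14.63
tool_pos: [436.4, -103.1, 156.4]
tcp_rot: [179.9, 23.4, -165.7]
ft_force: [-9.1, 3.0, 10.8]
finger_gap: 15.2
grip_force: 44.2
```

Run:
```python
from arc import *
arc2((555.2,-91.3,154.2),(526,24,154.2),1,[(a,21,24) for a in range(81,100,3)])
print(r.sense()['wrist_torque'])
```

```text
14.6333 [ -33.1  -33.7  133.5   18.9   65.2 -143.2] [ 436.4 -103.1  156.4] [ 179.9   23.4 -165.7] [-9.1  3.  10.8] 15.17061553432652
81 21 24 [-0.8, 0.7, 0.6] [0.001, -0.01, -0.025]
84 21 24 [-0.1, -5.5, 0.6] [0.001, -0.01, -0.025]
87 21 24 [0.9, -11.6, 0.6] [0.001, -0.01, -0.025]
90 21 24 [2.3, -17.7, 0.6] [0.001, -0.01, -0.025]
93 21 24 [4.0, -23.7, 0.6] [0.001, -0.01, -0.025]
96 21 24 [6.0, -29.6, 0.6] [0.001, -0.01, -0.025]
99 21 24 [8.3, -35.4, 0.6] [0.001, -0.01, -0.025]
[0.80589593 0.77204159 0.77182836]
```

Good, there is room on joint 6. I'll finish to about 95° and then open the fingers partway.

>>> step_arm --targets '[[[0,-5.5,0,0,0,0],[1,-11.6,0,0,0,0],[2.3,-17.7,0,0,0,0],[4,-23.7,0,0,0,0],[5.3,-27.6,0,0,0,0],[5.3,-27.6,0,0,0,0]]]'

```text
time: 15.13
tool_pos: [441.2, -132.3, 156.4]
tcp_rot: [-180.0, 23.3, -165.6]
ft_force: [-18.8, -5.2, 12.3]
finger_gap: 15.0
grip_force: 42.3
```

>>> step_arm --targets '[[[0,0,0,0,0,0],[0,0,0,0,0,0],[0,0,0,0,0,0],[0,0,0,0,0,0],[0,0,0,0,0,0]]]' --fingers 0.4

```text
time: 15.55
tool_pos: [442.1, -130.7, 155.9]
tcp_rot: [179.9, 23.5, -165.7]
ft_force: [-0.0, 0.4, 0.6]
finger_gap: 25.5
grip_force: 0.0
```

Run:
```python
from h import *
from bench import r
c=r.sense();B=R.from_euler('xyz',c['tcp_rot'],degrees=True).as_matrix()
print(c['joint_pos'].round(1),c['ft_force'].round(1),-B[:,2]*100)
```

```text
[ -36.4  -29.8  131.    20.    64.9 -147.1] [-0.   0.4  0.6] [-38.56896305  -9.96617742  91.72300909]
```

>>> step_arm --targets '[[[-6,-1.5,1,0,0,0],[-13,-3.3,2,0,0,0],[-20,-5.1,4,0,0,0],[-28,-7.2,8,0,0,0],[-32,-8.5,20,0,0,0],[-35,-10,40,0,0,0],[-35,-12,65,0,0,0],[-35,-15,95,0,0,0],[-35,-18,125,0,0,0],[-35,-20,155,0,0,0],[-35,-25,180,0,0,0],[-35,-25,180,0,0,0]]]'

```text
time: 16.55
tool_pos: [407.8, -157.5, 342.8]
tcp_rot: [-179.6, 23.8, -165.5]
ft_force: [1.4, -0.1, 0.8]
finger_gap: 25.6
grip_force: 0.0
```

Run:
```python
from h import *
from bench import r,vision
c=r.sense();print(c['joint_pos'].round(1),c['ft_force'].round(1))
s=vision.snapshot("scene")["img"];t=vision.snapshot("top")["img"]
a=cv2.resize(s[90:330,200:400],(400,480));b=cv2.resize(t[150:390,180:380],(400,480))
cv2.imwrite("pics/f5.png",np.hstack([a,b]))
```

```text
[ -43.6  -37.8  116.6   19.8   87.8 -146.4] [ 1.4 -0.1  0.8]
```

View pics/f5.png

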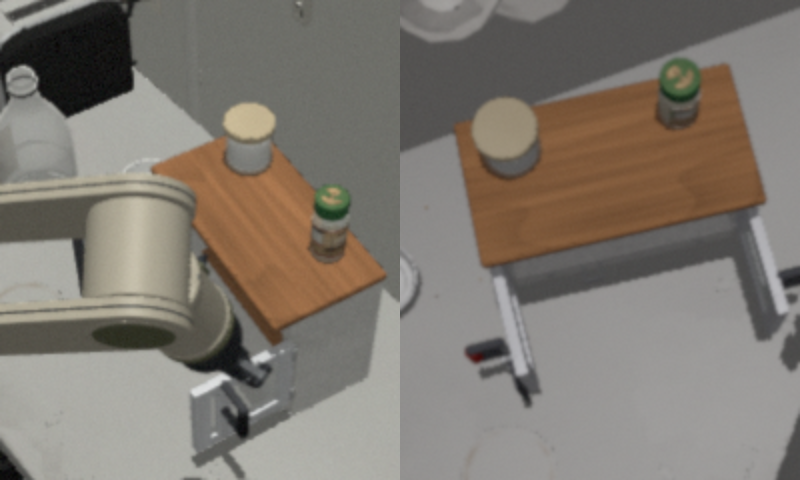

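Both doors stand about square to the front: in the top view the left leaf runs to (530,385) and the right one to (785,305). The jars on the roof haven't moved and the gripper is clear, so I'm handing in.

```bash
python3 -c "
from bench import r
print(r.hand_in())"
```

```text
the job is handed in; nothing more can be done
None
```

The bolt was lifted and the left door swung open first, then the right; both now stand about square to the front, nothing in view was knocked over or pushed away, and the job was handed in at about 17 s (no verdict returned).

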